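# Free and dock the battery of a self-balancing board

### The arm

A 6-joint arm with a two-finger parallel gripper is mounted at the origin on the work surface. World frame = base frame: x ahead of the robot, y to its left, z up, the work surface at z = 0. Lengths are in m, angles in rad, forces in N, time in s.
With the tool pointing down it reaches from about 0.325 to 0.75 m from the base axis. Payload 7.6 kg.
Tool frame: the origin (TCP) lies between the finger pads; the fingertips stand 25 mm ahead of it and the grasp point (between the pads) lies 6 mm ahead of it; z points along the fingers, y is the direction in which the jaws open and shut (so a half turn about z gives the same grasp; the last joint's range is limited). The gripper opens to 85 mm and grips with 20 to 120 N. Pads are 22 mm wide; open, the fingers measure 114 mm over their backs; the gripper's body (76 mm by 85 mm) begins 54 mm behind the grasp point. The pads swing forward as they close: fully open they stand 13 mm farther back than shut.
Start: joints at [-1.295, 0.052, 1.401, -0, 1.689, -0.07], TCP at [0.178, -0.494, 0.256] pointing down, gripper open.
Joint ranges: [-2.9, 2.9], [-0.91, 2.17], [0.12, 2.37], [-1.06, 4.2], [0.26, 2.73], [-2.93, 2.93]. Speed limits (rad/s): [2.57, 2.57, 3.01, 3.14, 3.14, 3.14].

### API

Orientations are given as a unit quaternion [w, x, y, z].
In Python, from bench import r gives the robot as it stands. Calls block until the motion is done:
- r.goto(position, orientation): joint-space move of the TCP to a pose.
- r.movel(position, velocity=0.15, ori=None, force_limit=None): straight line of the TCP; ori=None keeps the orientation; velocity is the mean speed in m/s. With force_limit (N) it stops when the force on the tool has changed by that much, and returns True; else False.
- r.movej(angles): joint-space move.
- r.set_gripper(opening, newtons=None): finger opening in m; newtons is the grip in N (None keeps the last); returns when the fingers have stopped.
- r.sleep(seconds).
- r.ik(position, orientation): joint angles nearest the present ones, or None.
- r.snapshot(name): name is "scene" or "top" or "wrist"; returns the picture (480x640x3 uint8, blue, green, red); there is no depth.
- r.camera_params(name): a dict with "fov_y" (degrees; the focal length in pixels is half the picture's height over the tangent of half this angle, whatever the lens; pixels are square), "cx", "cy" (the principal point, pixels), "k1" (the pictures are not rectified: a ray, as slopes to the right and down, at radius r is drawn at 1 + k1 r^2 times it, then the intrinsics apply), "eye" and "rotation" of the camera in the world. Camera axes: x right, y up, looking along -z (the intrinsics and any distortion apply to the point x, -y, -z); pixel columns grow to the right and rows downward; lengths in m; the calibration is good to about 2 mm. A picture is of the moment at which its call begins: read the wrist's pose just before it. camera_params takes no time and is no camera call; for the wrist camera it gives the pose at the moment of the call.
A pose or a line that the arm cannot do raises r.IKError and nothing moves.
- r.finish_job(): hands the job in, once; it reports no verdict.
Readings, each from a call of its own:
- r.get_t(): time.
- r.get_qpos(): joint angles.
- r.get_joint_vel(): joint speeds.
- r.get_joint_efforts(): joint torques, N m.
- r.get_tool_pos(): TCP position.
- r.get_tool_rot(): TCP orientation.
- r.get_force(): force on the tool from outside, world axes, zero at the start.
- r.get_torque(): the same for the moment, N m.
- r.get_finger_gap(): finger opening in m.
Only numpy, scipy, OpenCV 4.12 (cv2) and the standard library are available. Lean on these libraries where they do the work, as an engineer would, in place of code of your own. Each camera call takes 0.05 s, during which the arm holds its last target.

### The job

Take the orange-handled release rod from its blue stand, reach down through the narrow yellow-edged slot in the purple board half and feel for the hidden latch tab, pressing it gently until the green battery pack pops up. Put the rod back in its stand, and set the pack gently, upright and fully home, into the grey charging dock that it fits. Do not force the rod against the shell and leave the other things on the bench where they are.

Things in the scene. Friction and masses are not known exactly. Their poses are not given: they have to be found in the camera images.
- chassis: Purple half of a self-balancing board, fixed, underside up: shell 180 x 300 x 100 mm (x, y, z), rubber wheel 164 mm in diameter at its +y end (y = 165 to 211 mm, top 167 mm above the bench), steel stub at its -y end (to y = -195). Origin: centre of the shell's underside, z up; flat deck at z = 100. A controller box 16 mm high stands on the deck at x -3 to 73, y 77 to 133.
- slot (a point): Centre of the mouth of the yellow-edged slot, level with the deck's surface; axes as the chassis. The slot is 14 mm wide (x) and 90 mm long (y) in a deck 6 mm thick; below it the shell is hollow down to 92 mm under the deck. The hidden latch tab lies somewhere under it (see tab_line).
- tab_line (a point): Point 50 mm below the slot's centre; axes as chassis. The spring-loaded steel tab has its flat top at this height, 16 mm wide (y), reaching 9 mm or more to each side in x; its centre lies up to 30 mm from here along y, elsewhere each time. Nothing else is near. Pressed 5 to 11 mm down (about 3 to 12 N; hard stop at about 15 mm) it frees the pack; it springs back if let go.
- well (a point): Centre of the mouth of the battery well, level with the deck; axes as the chassis. The well is 53 x 123 mm inside (x, y). When the latch is pressed a spring plate in it lifts the pack 40 mm within about a second; keep the tab down meanwhile.
- pack: Green battery pack with yellow bands, 50 x 120 x 70 mm (x, y, z), 0.5 to 0.7 kg, a groove round its sides 30 to 44 mm above its underside. Origin: centre of its underside, z up. At first latched in the well, axes as the chassis, top 3 mm below the deck, not grippable; once released its top is 36 mm above the deck and it stands loose: grip across x, lift straight out.
- rod: Release rod, 146 mm long, 0.09 kg, standing upright in the stand. Origin at the rounded tip (lower end), z up along the rod. Steel shank 8 mm in diameter from z = 0 to 90 mm, black round flange 28 mm in diameter from 90 to 96 mm, orange square handle 22 x 22 mm (sides along x and y) from 96 to 146 mm.
- rod_tip (a point): The tip of the rod's shank; axes as the rod.
- stand: Blue block 70 x 70 x 100 mm, fixed; origin at the centre of its underside, z up. A round vertical hole 14 mm wide with a 3 mm chamfer opens in the middle of its top, 95 mm deep. The rod hangs in it with the flange flat on the block's top, the tip 10 mm above the bench.
- dock_wide: Grey fixed charging dock, open at the top, the one that fits the green pack: inside 58 x 128 mm (x, y), walls 5 mm thick, 30 mm high over the bench, inner floor 6 mm above the bench. Origin at the centre of its underside, z up. The two docks may change places. The pack may go in either way round.
- dock_narrow: Grey fixed charging dock like the other but too narrow for the pack: inside 42 x 128 mm (x, y), same walls and height. Origin at the centre of its underside.
- thin_pack: Blue thin battery pack, 36 x 120 x 50 mm, loose bystander. Origin at the centre of its underside.
- magnifier: Magnifying glass lying flat, lens ring 108 mm across and a 100 mm handle, loose bystander. Origin under the lens centre.
- screwdriver: Screwdriver lying on the bench, 190 mm long along its x, loose bystander.
- spanner: Spanner lying on the bench, 170 mm long along its x, loose bystander.
There are look-alikes about, which are no part of the job. What is shaped like the dock_wide but red or turquoise is not meant.

How it is judged:
On the way, in this order (a step that is already met when the one before it is completed fails the run):
1. the rod's tip is inside the board, down through the slot (z of rod_tip in the frame of slot below -0.03 m and x of rod_tip in the frame of slot between -0.02 and 0.02 m and y of rod_tip in the frame of slot between -0.05 and 0.05 m), for 0.1 s.
2. the battery pack has popped up out of its well (z of pack in the frame of chassis above 0.055 m), for 0.2 s.
At the end, for the whole second after the job is handed in: The pack stands upright on the floor of the dock that fits it (centred within 7 mm, underside within 3 mm of the dock's floor, tilted less than 0.06 rad), and the rod is back in its stand, upright and within 5 mm of fully down; both at rest and released (x of pack in the frame of dock_wide between -0.007 and 0.007 m and y of pack in the frame of dock_wide between -0.007 and 0.007 m and z of pack in the frame of dock_wide below 0.009 m and angle between pack's own z axis and vertical below 0.06 rad and linear speed of each of pack, rod below 0.02 m/s and horizontal distance between rod and stand below 0.008 m and z of rod in the frame of stand below 0.015 m and angle between rod's own z axis and vertical below 0.08 rad); the robot touches nothing.
It fails at once if the rod is forced against the board's shell (over 45 N) (contact force between rod and chassis above 45 N).
It fails at once if the pack is dropped or rammed into a dock (over 90 N) (contact force between pack and dock_wide above 90 N or contact force between pack and dock_narrow above 90 N).
It fails at once if a bystander is moved by more than 30 mm (distance of any of thin_pack, magnifier, screwdriver, spanner from where it was at the start of the episode above 0.03 m).
It also fails if it takes over 72 s, if anything falls off the work surface, if the arm or the gripper's body presses on something with over 40 N, if the wrist force passes 120 N, or if a joint passes its speed limit or range.

## Working session

There is one attempt and no reset: what is moved stays moved. The work goes in short steps, each a Python script; the robot and the scene stay as the last script left them, time stands still between calls to the robot, and variables do not carry over. Pictures are saved under pics/ and viewed, and the job is handed in when it is done.

```bash
ls && mkdir -p pics
python3 - <<'E'
from bench import r
import cv2
for n in ["scene","top","wrist"]:
    cv2.imwrite(f"pics/a_{n}.png",r.snapshot(n)); print(n,r.camera_params(n))
print(r.get_t(),r.get_tool_pos(),r.get_tool_rot())
E
```

```text
pics
scene {'fov_y': 52.99678043132246, 'cx': 314.09117246688504, 'cy': 250.8028167800389, 'k1': -0.10060113581592053, 'eye': array([ 1.06824527, -0.57534392,  0.66194704]), 'rotation': array([0.81009928, 0.41073588, 0.19821079, 0.36843951])}
top {'fov_y': 49.27569528045415, 'cx': 327.6875502864728, 'cy': 232.64625257805588, 'k1': -0.09198010548924035, 'eye': array([ 0.30612793, -0.08781637,  1.26624511]), 'rotation': array([ 0.71457286,  0.05230337, -0.04303242, -0.69627451])}
wrist {'fov_y': 67.43740639246212, 'cx': 317.35197064728663, 'cy': 240.73701983771568, 'k1': -0.007432675690864474, 'eye': array([ 0.24156945, -0.47053539,  0.37328053]), 'rotation': array([ 0.811022  , -0.1099655 ,  0.07761116, -0.56932189])}
0.15 [ 0.17792709 -0.49371205  0.25567386] [-6.02392588e-04  9.85087720e-01  1.72051793e-01 -4.40147160e-05]
```

View pics/a_scene.png

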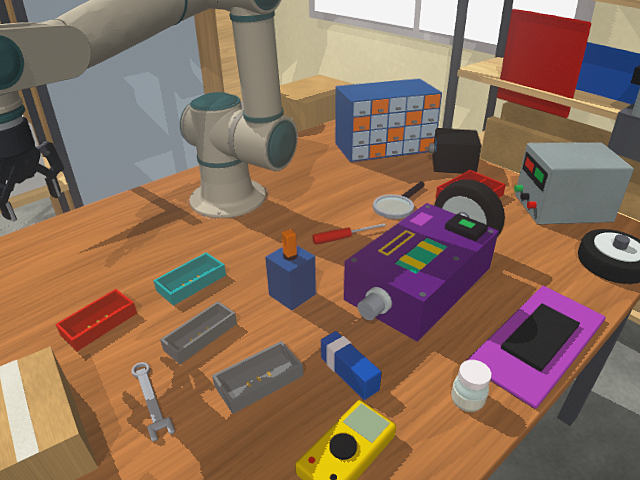

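View pics/a_top.png

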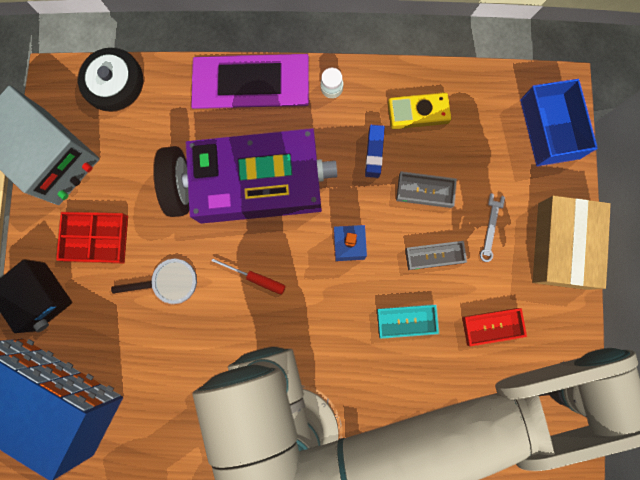

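View pics/a_wrist.png

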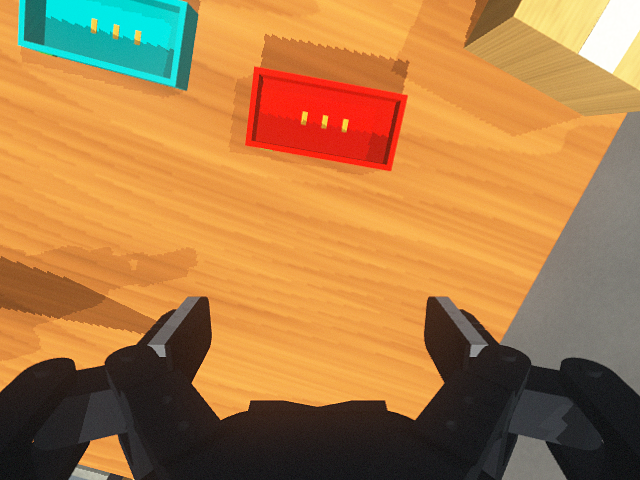

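The top view shows the chassis at about (255,175), the rod and stand at (350,242), and grey docks at (427,189) and (437,255). The red dock (494,327) and turquoise dock (408,321) are look-alikes. Next I'll build the ray tools and enlarge the relevant crops.

```bash
cat > h.py <<'E'
import numpy as np, cv2
from scipy.spatial.transform import Rotation as R
def cam(p):
    f=240/np.tan(np.radians(p['fov_y'])/2)
    K=np.array([[f,0,p['cx']],[0,f,p['cy']],[0,0,1.]])
    q=p['rotation']; M=R.from_quat([q[1],q[2],q[3],q[0]]).as_matrix()
    return K,np.array([p['k1'],0,0,0,0.]),M,np.array(p['eye'])
def rays(p,px):
    K,d,M,e=cam(p)
    u=cv2.undistortPoints(np.array(px,float).reshape(-1,1,2),K,d,None,None,).reshape(-1,2)
    v=np.c_[u[:,0],-u[:,1],-np.ones(len(u))]@M.T
    return e,v/np.linalg.norm(v,axis=1,keepdims=True)
def plane(p,px,z):
    e,v=rays(p,px); return e+v*((z-e[2])/v[:,2])[:,None]
def proj(p,X):
    K,d,M,e=cam(p)
    c=(np.array(X,float).reshape(-1,3)-e)@M; c=c*[1,-1,-1]
    return cv2.projectPoints(c.reshape(-1,1,3),np.zeros(3),np.zeros(3),K,d)[0].reshape(-1,2)
def tri(ps,pxs):
    A=np.zeros((3,3));b=np.zeros(3);L=[]
    for p,x in zip(ps,pxs):
        e,v=rays(p,[x]);P=np.eye(3)-np.outer(v[0],v[0]);A+=P;b+=P@e;L.append((P,e))
    X=np.linalg.solve(A,b); return X,[np.linalg.norm(P@(X-e)) for P,e in L]
def quat(yaw):  # tool down; tool y axis (jaws) at angle yaw+90 : tool x at yaw
    m=np.array([[np.cos(yaw),np.sin(yaw),0],[np.sin(yaw),-np.cos(yaw),0],[0,0,-1]])
    q=R.from_matrix(m).as_quat(); return [q[3],q[0],q[1],q[2]]
E
python3 - <<'E'
import cv2
a=cv2.imread("pics/a_top.png");b=cv2.imread("pics/a_scene.png")
cv2.imwrite("pics/c1.png",cv2.resize(a[120:225,150:340],None,fx=4,fy=4,interpolation=cv2.INTER_CUBIC))
cv2.imwrite("pics/c2.png",cv2.resize(a[160:280,320:480],None,fx=5,fy=5,interpolation=cv2.INTER_CUBIC))
cv2.imwrite("pics/c3.png",cv2.resize(b[180:350,250:510],None,fx=3,fy=3,interpolation=cv2.INTER_CUBIC))
E
```

```text
(no output)
```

View pics/c1.png

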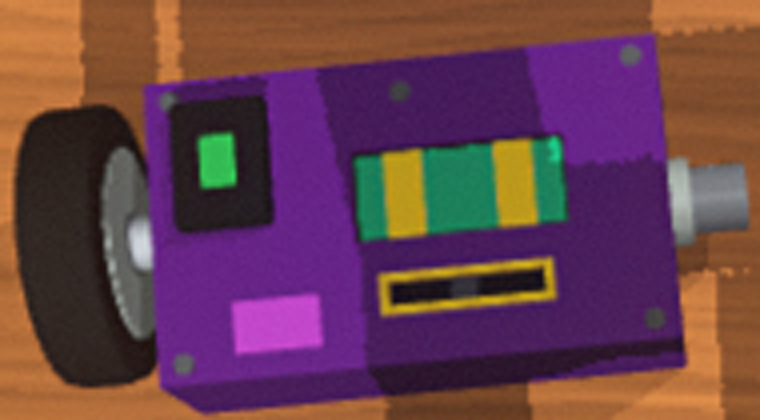

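View pics/c2.png

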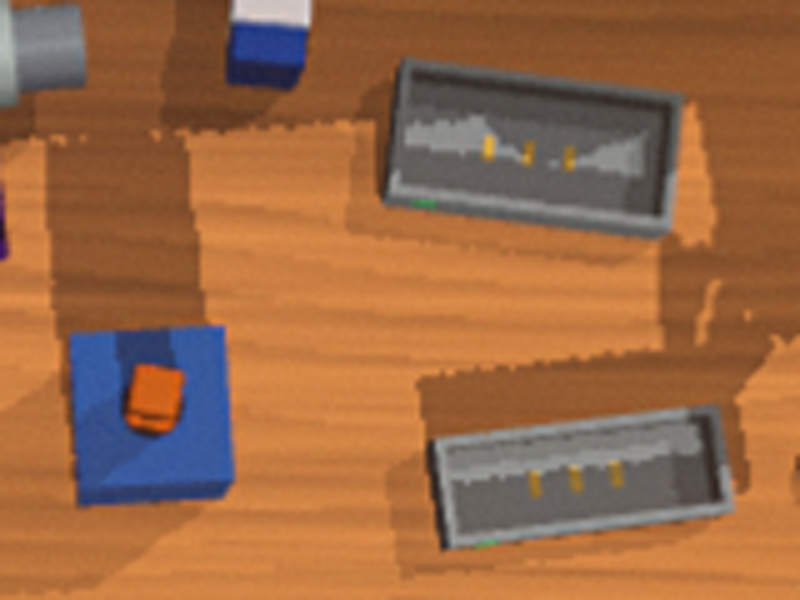

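View pics/c3.png

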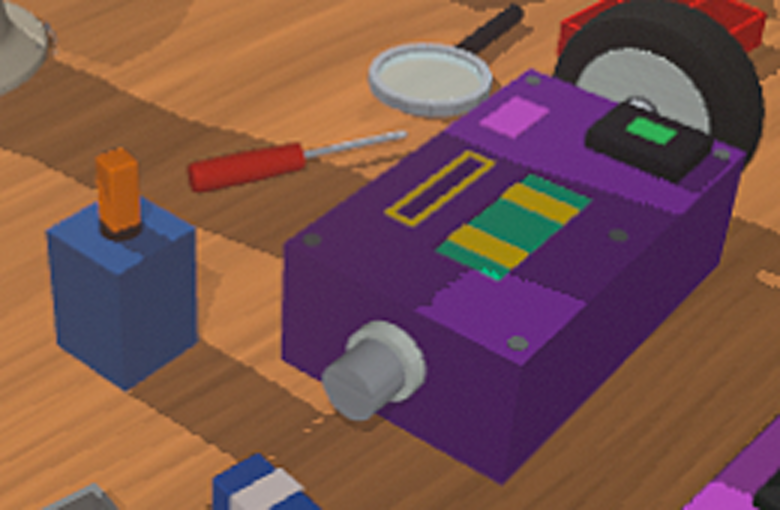

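The upper dock at (427,189) looks wider than the lower one at (437,255). Inside the slot there's a slightly lighter patch near (266,192), which may be the tab. Now measuring with masks.

```bash
cat > meas.py <<'E'
from bench import r
from h import *
p=r.camera_params("top"); a=cv2.imread("pics/a_top.png"); hsv=cv2.cvtColor(a,cv2.COLOR_BGR2HSV)
def show(n,px,z):
    P=plane(p,px,z)[:,:2]; c,s,an=cv2.minAreaRect((P*1000).astype(np.float32)); print(n,"c",np.round(c,1),"size",np.round(s,1),"ang",round(an,1)); return P
def big(m,roi):
    z=np.zeros_like(m); x0,y0,x1,y1=roi; z[y0:y1,x0:x1]=m[y0:y1,x0:x1]
    cs,_=cv2.findContours(z,cv2.RETR_EXTERNAL,cv2.CHAIN_APPROX_NONE); c=max(cs,key=cv2.contourArea)
    return c.reshape(-1,2)
H,S,V=[hsv[...,i].astype(int) for i in range(3)]
grey=((S<60)).astype(np.uint8)*255
for n,roi in [("dockA",(390,165,465,212)),("dockB",(400,232,475,276))]: show(n,big(grey,roi),.03)
m=((H>105)&(H<125)&(S>100)).astype(np.uint8)*255
show("stand",big(m,(325,215,375,268)),.1)
m=((H>3)&(H<13)&(S>210)).astype(np.uint8)*255; 
show("handle",big(m,(340,230,362,248)),.156)
m=((H>22)&(H<32)&(S>110)&(V>90)).astype(np.uint8)*255
show("slotedge",big(m,(240,180,295,202)),.1)
m=((((H>22)&(H<32))|((H>70)&(H<95)))&(S>100)).astype(np.uint8)*255
show("pack",big(m,(235,150,296,182)),.097)
m=((H>125)&(H<150)&(S>100)).astype(np.uint8)*255
show("deck",big(m,(180,120,325,225)),.1)
E
python3 meas.py
```

```text
dockA c [ 585.4 -304.7] size [138.7  72.1] ang 83.8
dockB c [ 427.1 -327.5] size [ 52.3 140. ] ang 8.4
stand c [ 443.  -120.6] size [76.5 68.7] ang 5.0
handle c [ 444.2 -120.3] size [25.8 19.2] ang 1.1
slotedge c [556.4  71.7] size [21.8 95.6] ang 6.9
pack c [614.6  79. ] size [ 50.7 121.2] ang 7.1
deck c [592.3 107.5] size [196.2 301. ] ang 7.0
```

Dock A, the upper one, has outer dimensions of about 72x139 mm, so it's the wide dock (expected 68x138). Dock B is 52x140, so it's the narrow one. The slot, pack and stand sizes also match. I'll take wrist close-ups for refinement.

Run:
```python
from bench import r
from h import *
for y in (0,1.57,-1.45,1.69):
    for P in ([.376,-.12,.3],[.556,.072,.3],[.615,.079,.3],[.585,-.305,.2]):
        q=r.ik(P,quat(y)); print(y,P,None if q is None else np.round(q,2))
p=r.camera_params("wrist");K,d,M,e=cam(p); print("view dir",-M[:,2])
r.goto([.37,-.12,.30],quat(0)); 
print(r.get_t(),r.get_tool_pos())
p=r.camera_params("wrist"); im=r.snapshot("wrist"); cv2.imwrite("pics/w1.png",im); np.save("w1.npy",p,allow_pickle=True)
```

```text
0 [0.376, -0.12, 0.3] [-0.4  -0.33  1.66 -0.    1.81  1.17]
0 [0.556, 0.072, 0.3] [ 0.06  0.15  1.21 -0.    1.78  1.63]
0 [0.615, 0.079, 0.3] [ 0.07  0.32  1.01 -0.    1.81  1.64]
0 [0.585, -0.305, 0.2] [-0.54  0.46  1.04 -0.    1.65  1.03]
1.57 [0.376, -0.12, 0.3] [-0.4  -0.33  1.66 -0.    1.81 -0.4 ]
1.57 [0.556, 0.072, 0.3] [ 0.06  0.15  1.21 -0.    1.78  0.06]
1.57 [0.615, 0.079, 0.3] [ 0.07  0.32  1.01 -0.    1.81  0.07]
1.57 [0.585, -0.305, 0.2] [-0.54  0.46  1.04 -0.    1.65 -0.54]
-1.45 [0.376, -0.12, 0.3] [-0.4  -0.33  1.66 -0.    1.81  2.62]
-1.45 [0.556, 0.072, 0.3] None
-1.45 [0.615, 0.079, 0.3] None
-1.45 [0.585, -0.305, 0.2] [-0.54  0.46  1.04 -0.    1.65  2.48]
1.69 [0.376, -0.12, 0.3] [-0.4  -0.33  1.66 -0.    1.81 -0.52]
1.69 [0.556, 0.072, 0.3] [ 0.06  0.15  1.21 -0.    1.78 -0.06]
1.69 [0.615, 0.079, 0.3] [ 0.07  0.32  1.01 -0.    1.81 -0.05]
1.69 [0.585, -0.305, 0.2] [-0.54  0.46  1.04 -0.    1.65 -0.66]
view dir [-0.25110025 -0.08999742 -0.96376819]
1.7083 [ 0.36996458 -0.12050528  0.29988158]
```

View pics/w1.png

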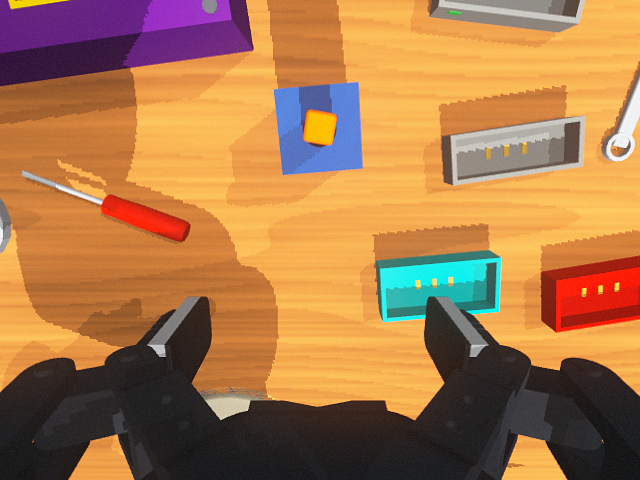

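The handle is at (320,128) and the stand top spans (275–362, 83–174). I'll measure both.

Run:
```python
from h import *
p=np.load("w1.npy",allow_pickle=True).item(); a=cv2.imread("pics/w1.png"); hsv=cv2.cvtColor(a,cv2.COLOR_BGR2HSV)
H,S,V=[hsv[...,i].astype(int) for i in range(3)]
def go(n,m,roi,z):
    q=np.zeros(m.shape,np.uint8); x0,y0,x1,y1=roi; q[y0:y1,x0:x1]=m[y0:y1,x0:x1]*255
    cs,_=cv2.findContours(q,cv2.RETR_EXTERNAL,cv2.CHAIN_APPROX_NONE); c=max(cs,key=cv2.contourArea).reshape(-1,2)
    P=plane(p,c,z)[:,:2]*1000; R_=cv2.minAreaRect(P.astype(np.float32)); print(n,R_, "px",cv2.minAreaRect(c))
go("stand",(H>100)&(H<125)&(S>100),(265,75,370,182),.1)
go("handle",(H>5)&(H<30)&(S>180)&(V>200),(300,105,340,150),.156)
cv2.imwrite("pics/c4.png",cv2.resize(a[75:185,265:370],None,fx=5,fy=5,interpolation=cv2.INTER_CUBIC))
```

```text
stand ((447.16510009765625, -121.52577209472656), (69.3440933227539, 69.24845886230469), 4.699527263641357) px ((319.1482238769531, 128.20449829101562), (85.84994506835938, 84.03071594238281), 85.03025817871094)
handle ((446.7732238769531, -121.66680908203125), (21.261837005615234, 21.492979049682617), 80.86441040039062) px ((319.2838134765625, 127.29729461669922), (30.90700912475586, 32.386600494384766), 9.462322235107422)
```

View pics/c4.png

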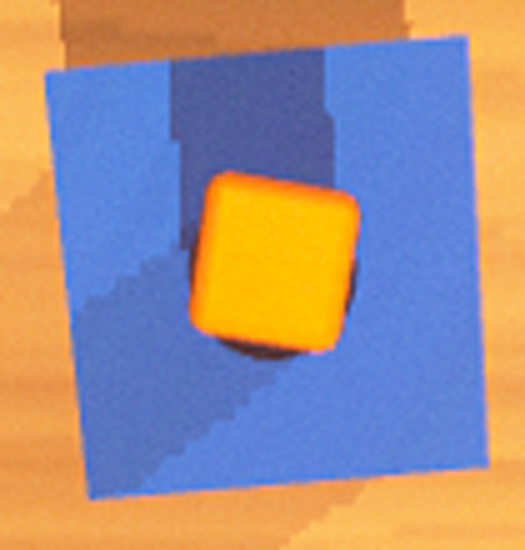

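Both sizes match (stand 69 mm, handle 21.4 mm), with the centre at (0.447, -0.1216) and handle yaw of -9°. Before grasping, I'll take one close look at the slot and one at the dock.

Run:
```python
from bench import r
from h import *
for n,P in (("w2",[.475,.072,.24]),("w3",[.50,-.305,.24])):
    r.goto(P,quat(0))
    p=r.camera_params("wrist"); im=r.snapshot("wrist"); cv2.imwrite(f"pics/{n}.png",im); np.save(n+".npy",p,allow_pickle=True)
    print(r.get_t(),p['eye'])
```

```text
2.7167 [0.5426498  0.07149237 0.3580115 ]
4.175 [ 0.56789231 -0.30358645  0.35789398]
```

View pics/w2.png

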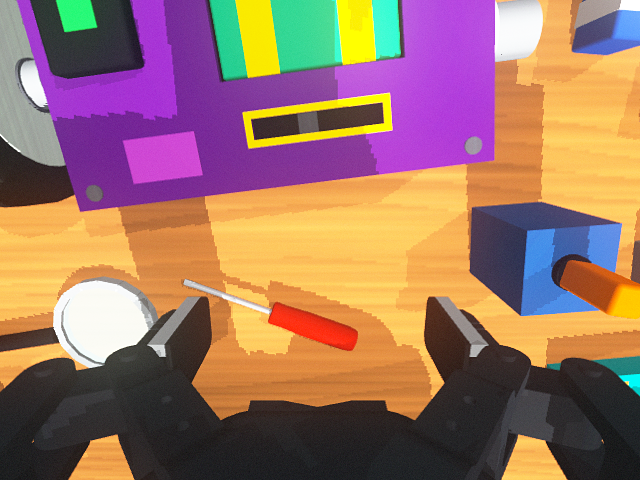

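View pics/w3.png

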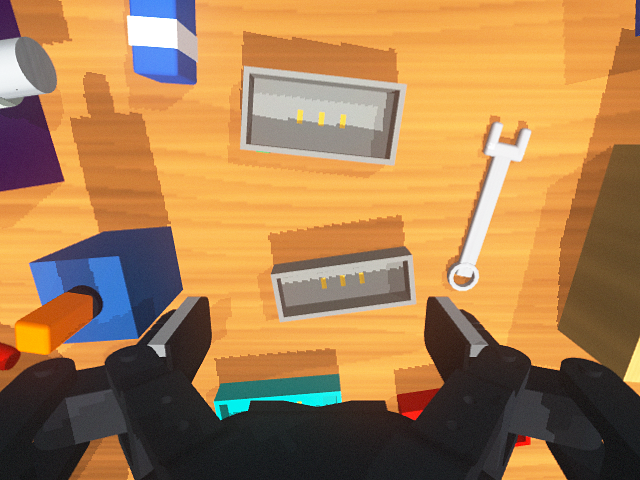

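In w2 the slot frame is at (318,120), and a grey tab is visible inside it at about (307,122). In w3 the wide dock is at (322,115) and the narrow one at (343,284). Measuring these now.

Run:
```python
from h import *
def load(n):
    global p,a,H,S,V
    p=np.load(n+".npy",allow_pickle=True).item(); a=cv2.imread(f"pics/{n}.png"); hsv=cv2.cvtColor(a,cv2.COLOR_BGR2HSV)
    H,S,V=[hsv[...,i].astype(int) for i in range(3)]
def go(n,m,roi,z,inner=False):
    q=np.zeros(m.shape,np.uint8); x0,y0,x1,y1=roi; q[y0:y1,x0:x1]=m[y0:y1,x0:x1]*255
    cs,_=cv2.findContours(q,cv2.RETR_EXTERNAL,cv2.CHAIN_APPROX_NONE); c=max(cs,key=cv2.contourArea).reshape(-1,2)
    R_=cv2.minAreaRect((plane(p,c,z)[:,:2]*1000).astype(np.float32)); print(n,np.round(R_[0],1),np.round(R_[1],1),round(R_[2],2), "px",np.round(cv2.minAreaRect(c)[0]))
load("w2")
go("slotyellow",(H>22)&(H<34)&(S>120)&(V>120),(235,88,400,155),.1)
inner=~((H>22)&(H<34)&(S>120)&(V>120))
go("slothole",(V<110),(246,96,390,146),.1)
roi=a[110:140,290:330].max(axis=2)
print(a[122,255:390].max(axis=1)[::3])
cv2.imwrite("pics/c5.png",cv2.resize(a[85:160,235:400],None,fx=4.8,fy=4.8,interpolation=cv2.INTER_CUBIC))
load("w3")
go("dockA outer",(S<70),(232,55,412,168),.03)
go("dockB outer",(S<70),(262,238,422,326),.03)
b=cv2.resize(a[55:170,230:415],None,fx=4.2,fy=4.2,interpolation=cv2.INTER_CUBIC);cv2.imwrite("pics/c6.png",b)
```

```text
slotyellow [556.4  71.1] [ 23.8 100. ] 6.92 px [318. 120.]
slothole [556.1  71.4] [13.2 89.2] 7.01 px [317. 121.]
[ 57  58  63  62  59  58  57  56  62  65  64  62  59  68  64 102 101 102
 110 102 102  65  67  70  70  72  69  71  74  79  74  74  83  80  77  78
  79  83  80  84  81  76  71 251 255]
dockA outer [ 588.4 -307. ] [137.7  68.1] 84.26 px [321. 115.]
dockB outer [ 432.6 -329.5] [ 60.5 137.5] 8.45 px [344. 284.]
```

View pics/c5.png

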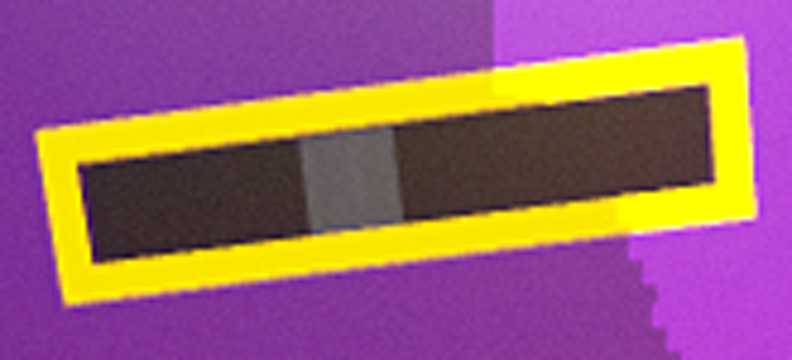

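View pics/c6.png

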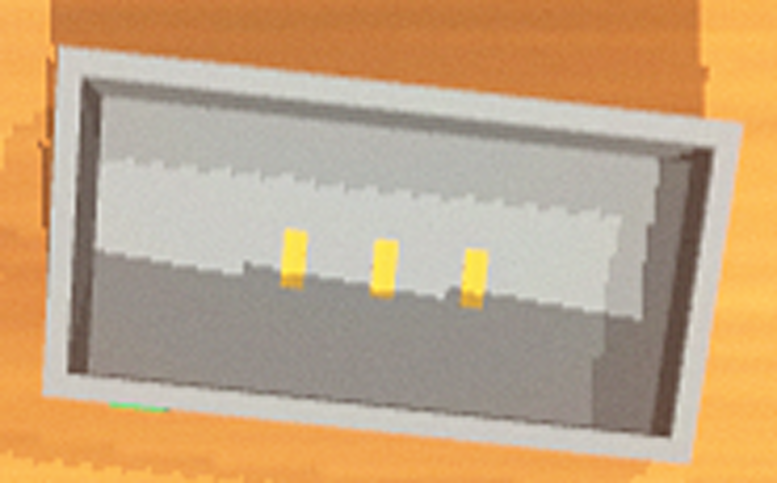

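Run:
```python
from bench import r
from h import *
p=np.load("w2.npy",allow_pickle=True).item()
t=plane(p,[[308.3,122.5]],.05)[0]; s=np.array([.5563,.0712]); a=np.radians(7)
d=t[:2]-s; print("tab",t,"in chassis axes",[d@[np.cos(a),np.sin(a)],d@[-np.sin(a),np.cos(a)]])
for e in ([302,140],[393,127],[312,232],[403,220]):
    X=plane(p,[[e[0]/4.8+235,e[1]/4.8+85]],.05)[0][:2]-s; print(round(X@[-np.sin(a),np.cos(a)]*1000,1),end=' ')
y=np.radians(-9.1); q=quat(y); x0,y0=.447,-.1216
r.goto([x0,y0,.24],q); r.set_gripper(.06)
r.movel([x0,y0,.138],.1,force_limit=8)
print(r.get_tool_pos(),r.get_t()); 
print(r.set_gripper(.0,40),r.get_finger_gap(),r.get_force())
r.movel([x0,y0,.268],.08)
print(r.get_finger_gap(),r.get_force(),r.get_t())
cv2.imwrite("pics/s2.png",r.snapshot("scene"));cv2.imwrite("pics/w4.png",r.snapshot("wrist"))
```

```text
tab [0.55755885 0.07855407 0.05      ] in chassis axes [np.float64(0.0021456992716828134), np.float64(0.007145834834848893)]
14.7 -0.8 15.0 -0.7 [ 0.4473913  -0.12175461  0.13876244] 6.5
False 0.021873300334629676 [-0.09578146  0.05121528  2.16894118]
0.021751369184734352 [-0.41899248  0.26705183 -0.27796227] 8.7
```

View pics/s2.png

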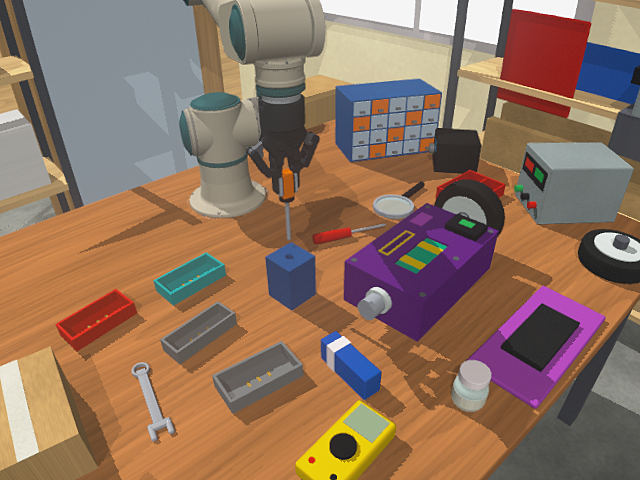

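View pics/w4.png

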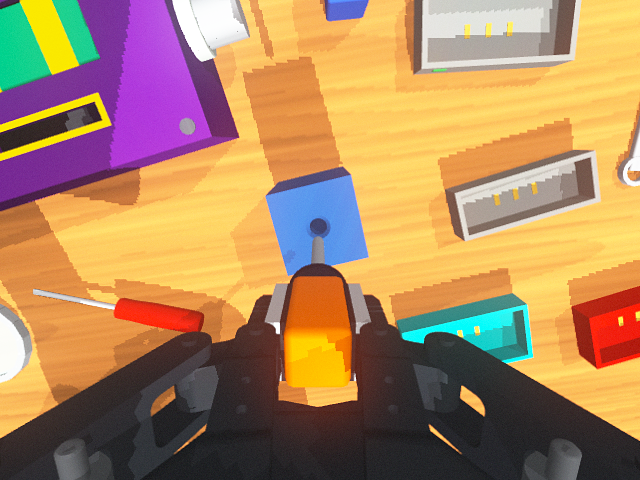

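The rod is held (gap 21.8 mm) with its tip above the stand hole. I'll move over the slot and check the tip position in the wrist and scene views.

Run:
```python
from bench import r
from h import *
q=quat(np.radians(-9.1)); X=[.5554,.0782]
r.goto([*X,.262],q); r.movel([*X,.242],.1)
t=np.array(r.get_tool_pos()); print(t,r.get_t(),r.get_force())
tip=t-[0,0,.128]
s=np.array([.5563,.0712]);a=np.radians(7);ex=np.array([np.cos(a),np.sin(a)]);ey=np.array([-ex[1],ex[0]])
hole=np.array([[*(s+u*ex*.007+v*ey*.045),.1] for u,v in((1,1),(1,-1),(-1,-1),(-1,1),(1,1))])
for n in("wrist","scene"):
    p=r.camera_params(n); im=r.snapshot(n); cv2.imwrite(f"pics/h_{n}.png",im); np.save(f"h_{n}.npy",p,allow_pickle=True)
    x=proj(p,tip)[0]; print(n,x); hp=proj(p,hole)
    x0,y0=max(0,int(x[0])-60),max(0,int(x[1])-45); k=6
    c=cv2.resize(im[y0:y0+90,x0:x0+120],None,fx=k,fy=k,interpolation=cv2.INTER_CUBIC)
    o=np.array([x0-.5,y0-.5]); cv2.circle(c,tuple(((x-o)*k).astype(int)),4,(255,255,0),1)
    cv2.polylines(c,[((hp-o)*k).astype(np.int32)],0,(0,255,0),1)
    print(x0,y0); cv2.imwrite(f"pics/hc_{n}.png",c)
```

```text
[0.55505671 0.07712767 0.24169623] 10.0583 [-1.04054004  0.78552451 -1.05118144]
wrist [317.69840745 240.00377741]
257 195
scene [398.53374614 234.61102494]
338 189
```

View pics/hc_wrist.png

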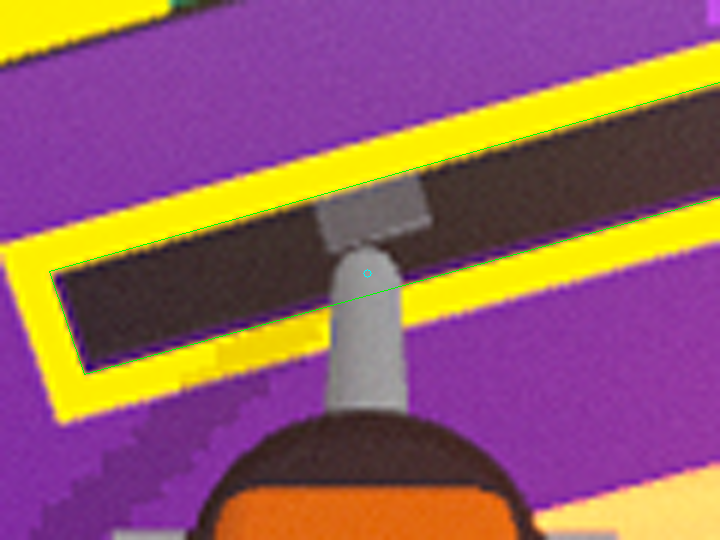

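View pics/hc_scene.png

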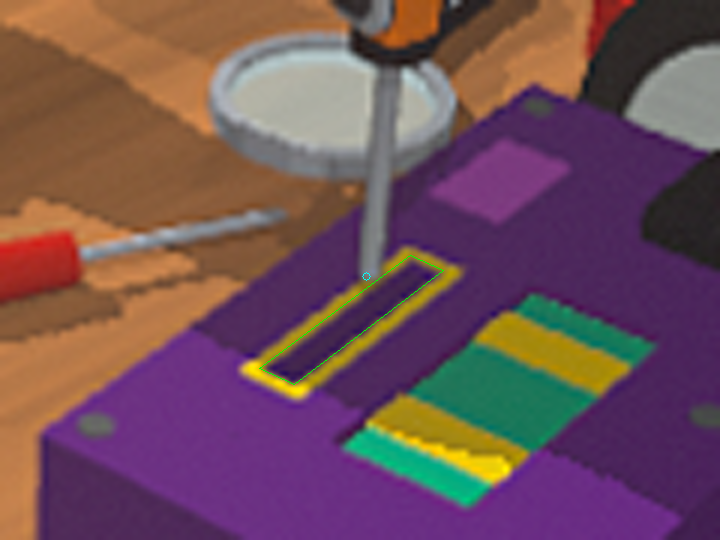

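The predicted and actual tip positions agree in both views to within about 1 mm. The hole sits about 0.6 mm further in +x, so I'll correct for that, descend with a force guard, then press.

Run:
```python
from bench import r
from h import *
G=np.array([.5559,.0782])
r.movel([*G,.242],.05); t=np.array(r.get_tool_pos()); c=G+(G-t[:2]); print("err",(t[:2]-G)*1000)
hit=r.movel([*c,.205],.05,force_limit=6); print("entry",hit,r.get_tool_pos(),r.get_force())
if not hit:
    hit=r.movel([*c,.185],.05,force_limit=6); print("in",hit,r.get_tool_pos(),r.get_force())
if not hit:
    f0=r.get_force()[2]
    hit=r.movel([*c,.160],.02,force_limit=3); t=r.get_tool_pos(); print("feel",hit,t,r.get_force(),f0)
print(r.get_t())
cv2.imwrite("pics/s3.png",r.snapshot("scene"))
```

```text
err [ 0.12034195 -0.03877741]
entry False [0.55594981 0.07826628 0.20540466] [ 0.24757488 -0.86087224 -0.87396121]
in False [0.55571385 0.0782246  0.18475514] [-0.13920214 -0.01628451 -1.51110688]
feel True [0.55562598 0.07820494 0.17679992] [-0.40371206 -0.11958654  3.03832317] -1.5111068827832486
12.45
```

View pics/s3.png

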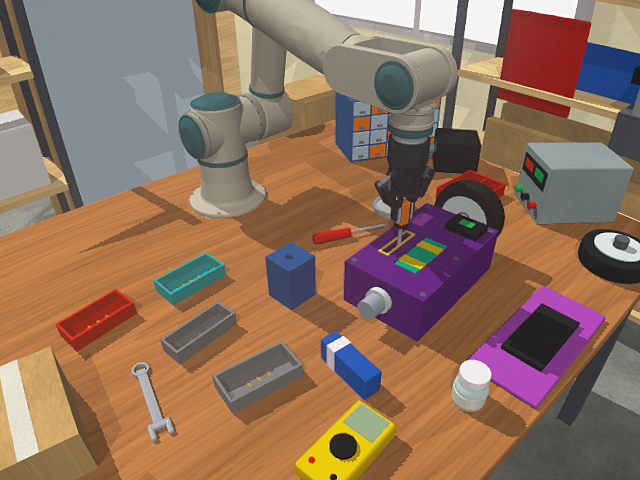

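It touched the tab at TCP z 0.177, against a prediction of 0.178. Now pressing in small steps and watching the force.

Run:
```python
from bench import r
from h import *
c=[.5559,.0782]
for z in (.173,.171,.169,.1675):
    h=r.movel([*c,z],.02,force_limit=12); print(z,h,np.round(r.get_tool_pos(),4),np.round(r.get_force(),2),r.get_t())
    if h: break
r.sleep(.8)
cv2.imwrite("pics/s4.png",r.snapshot("scene")); print(r.get_force(),r.get_t())
```

```text
0.173 False [0.5557 0.0781 0.1733] [-2.99  0.01  4.84] 12.8167
0.171 False [0.5556 0.078  0.1711] [-2.9  -1.22  3.66] 13.0667
0.169 False [0.5556 0.078  0.1689] [-3.86 -2.49  5.  ] 13.3167
0.1675 False [0.5558 0.078  0.1675] [-4.   -1.54  5.48] 13.5667
[-4.44762735 -1.98047984  4.72653682] 14.4167
```

View pics/s4.png

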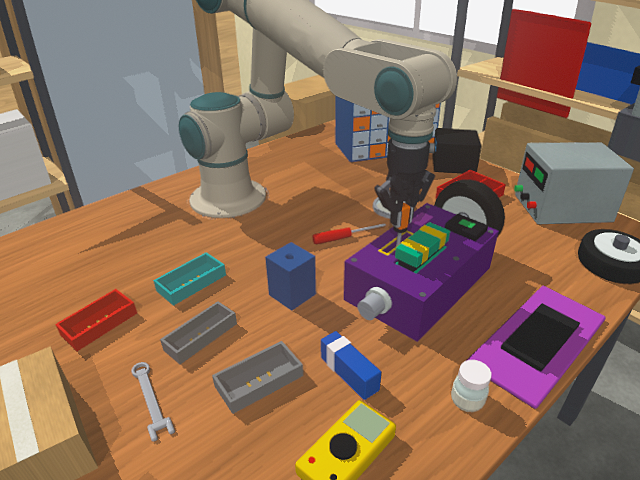

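The pack has popped up. I'll retract the rod and bring it back over its stand, then check before lowering.

Run:
```python
from bench import r
from h import *
q=quat(np.radians(-9.1))
r.movel([.5559,.0782,.262],.12); r.goto([.447,-.1216,.262],q)
r.movel([.4473,-.1217,.252],.05); t=np.array(r.get_tool_pos()); print(t,r.get_t(),r.get_force(),r.get_finger_gap())
for n in("wrist","scene"):
    p=r.camera_params(n); im=r.snapshot(n); tip=t-[0,0,.128]; x=proj(p,tip)[0]
    th=np.linspace(0,6.3,40); hp=proj(p,np.c_[.447+.01*np.cos(th),-.1216+.01*np.sin(th),.1+0*th])
    x0,y0=int(x[0])-60,int(x[1])-45; k=6; o=np.array([x0-.5,y0-.5])
    c=cv2.resize(im[y0:y0+90,x0:x0+120],None,fx=k,fy=k,interpolation=cv2.INTER_CUBIC)
    cv2.circle(c,tuple(((x-o)*k).astype(int)),4,(255,255,0),1); cv2.polylines(c,[((hp-o)*k).astype(np.int32)],0,(0,255,0),1)
    cv2.imwrite(f"pics/st_{n}.png",c)
```

```text
[ 0.44740494 -0.12113689  0.25124767] 16.6167 [ 0.82357078  0.21542431 -2.04167575] 0.021817966045630136
```

View pics/st_wrist.png

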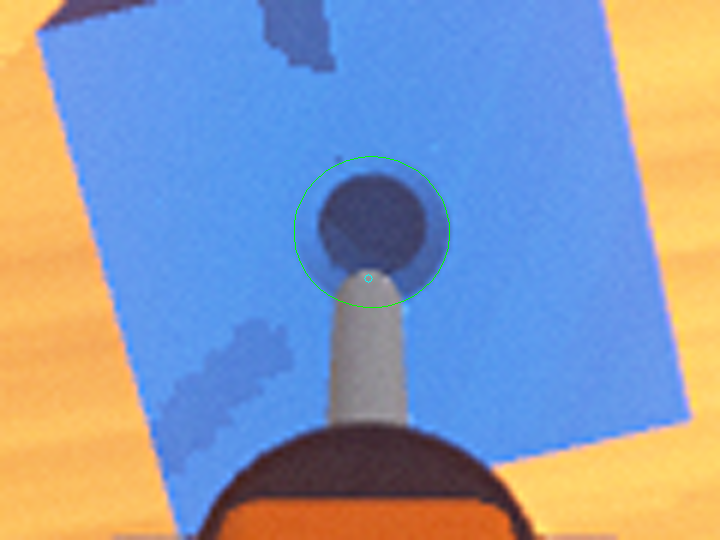

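View pics/st_scene.png

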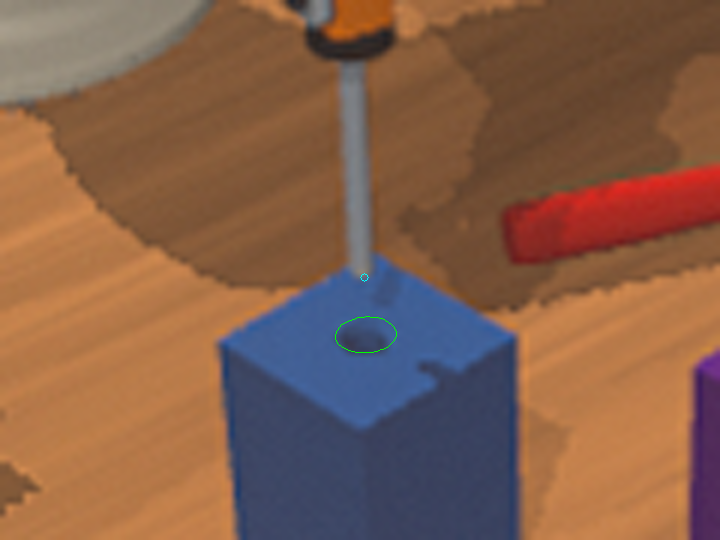

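The tip and the ring around the hole line up, so I'll lower with a force guard, release, and retreat.

Run:
```python
from bench import r
from h import *
c=[.4473,-.1220]
h=r.movel([*c,.21],.06,force_limit=6); print(h,r.get_tool_pos(),r.get_force())
if not h:
    h=r.movel([*c,.145],.1,force_limit=8); print(h,r.get_tool_pos(),r.get_force())
if not h:
    h=r.movel([*c,.137],.03,force_limit=6); t=r.get_tool_pos();print(h,t,r.get_force())
    if t[2]<.143:
        r.set_gripper(.06); r.movel([c[0],c[1],.25],.15)
        print(r.get_t()); cv2.imwrite("pics/s5.png",r.snapshot("scene")); p=r.camera_params("wrist"); cv2.imwrite("pics/w5.png",r.snapshot("wrist")); np.save("w5.npy",p,allow_pickle=True)
```

```text
False [ 0.44746245 -0.12206116  0.21037432] [-0.03633568 -0.1284226  -0.36697226]
False [ 0.44762883 -0.12212905  0.14568241] [ 0.01611177 -0.5955842  -0.32002317]
True [ 0.44781719 -0.12227474  0.13840576] [-0.93347067  0.431903    4.44431007]
20.025
```

View pics/s5.png

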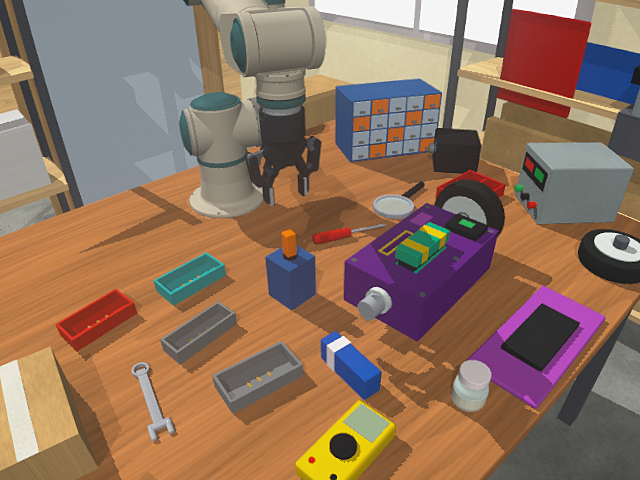

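View pics/w5.png

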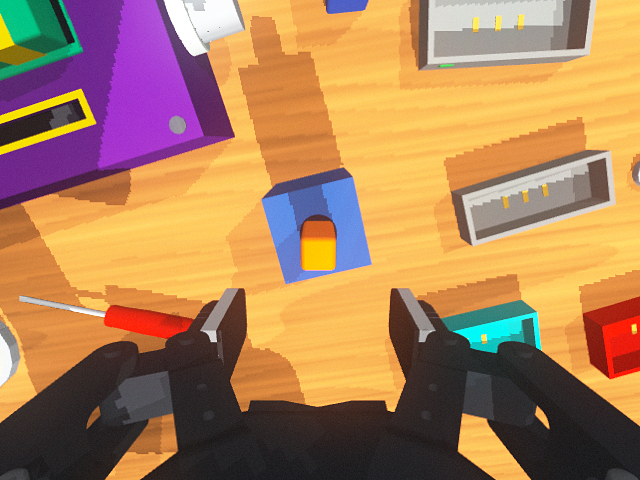

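The rod is home: the flange touched at TCP z 0.1384, the same height as at the grasp. Now a look at the raised pack with the jaws already turned.

Run:
```python
from bench import r
from h import *
r.goto([.622,.0,.27],quat(np.radians(97)))
p=r.camera_params("wrist"); a=r.snapshot("wrist"); cv2.imwrite("pics/w6.png",a); np.save("w6.npy",p,allow_pickle=True); print(r.get_t())
hsv=cv2.cvtColor(a,cv2.COLOR_BGR2HSV);H,S,V=[hsv[...,i].astype(int) for i in range(3)]
m=((((H>20)&(H<34))|((H>65)&(H<95)))&(S>110)&(V>60)).astype(np.uint8)*255
cv2.imwrite("pics/m6.png",m)
```

```text
21.5667
```

View pics/w6.png

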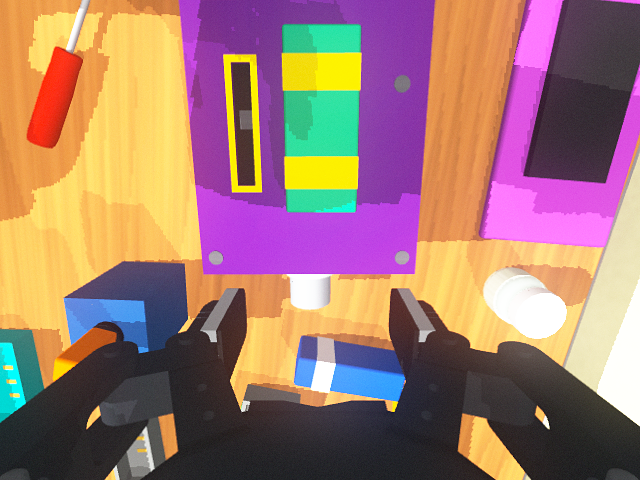

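View pics/m6.png

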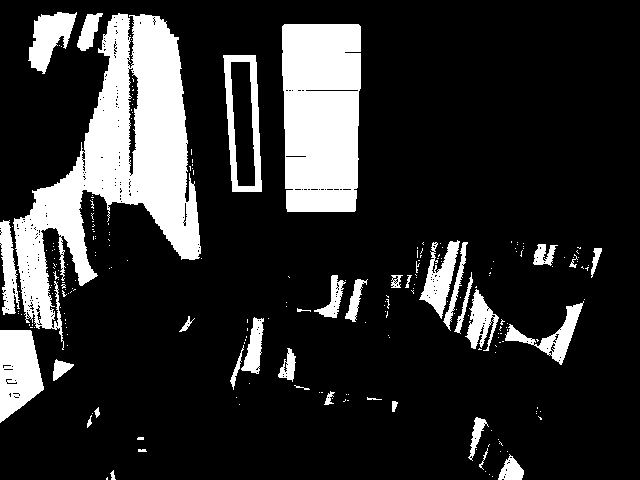

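Run:
```python
from h import *
m=cv2.imread("pics/m6.png",0); m[:15]=0;q=np.zeros_like(m);q[15:225,272:372]=m[15:225,272:372]
q=cv2.morphologyEx(q,cv2.MORPH_CLOSE,np.ones((5,5)))
c=max(cv2.findContours(q,0,1)[0],key=cv2.contourArea).reshape(-1,2)
p=np.load("w6.npy",allow_pickle=True).item()
for z in (.097,.136):print(z,cv2.minAreaRect((plane(p,c,z)[:,:2]*1000).astype(np.float32)))
# slot outline here too
q=np.zeros_like(m);q[45:200,215:270]=m[45:200,215:270]
c=max(cv2.findContours(q,0,1)[0],key=cv2.contourArea).reshape(-1,2)
print("slot",cv2.minAreaRect((plane(p,c,.1)[:,:2]*1000).astype(np.float32)))
```

```text
0.097 ((615.0015869140625, 80.42378997802734), (58.32488250732422, 136.6630096435547), 7.007388591766357)
0.136 ((614.8506469726562, 78.63606262207031), (50.49333953857422, 118.31258392333984), 7.007338047027588)
slot ((556.1993408203125, 71.16606140136719), (23.934978485107422, 98.98780822753906), 7.112525939941406)
```

The pack's top measures 50.5x118 mm at z 0.136 (expected 50x120), so it is up. Its centre is (0.6149, 0.0787) and its yaw is 7.0°. Now gripping and lifting.

Run:
```python
from bench import r
from h import *
q=quat(np.radians(97)); c=np.array([.6149,.0787])
r.set_gripper(.085); r.goto([*c,.20],q)
h=r.movel([*c,.130],.08,force_limit=8); t=np.array(r.get_tool_pos()); print(h,t,r.get_t(),r.get_force())
if not h:
    r.set_gripper(0.,70); print(r.get_finger_gap(),r.get_force(),r.get_tool_pos())
    h=r.movel([*c,.20],.06,force_limit=40); print(h,r.get_tool_pos(),r.get_force(),r.get_finger_gap())
    if not h: r.movel([*c,.25],.12); print(r.get_force(),r.get_finger_gap())
print(r.get_t()); cv2.imwrite("pics/s6.png",r.snapshot("scene"))
```

```text
False [0.61527022 0.07876821 0.13076864] 23.4667 [ 0.12342379  0.51076391 -0.65827438]
0.049224722415419274 [-3.02964578e+00 -1.42883350e-03  5.09291517e+00] [0.61497387 0.07872209 0.13081247]
False [0.61468195 0.07868115 0.19931812] [ 0.32182721 -0.19753542 -6.41867885] 0.04867152672635404
[-0.2409747   0.56433156 -7.20814071] 0.04834979613661569
25.7667
```

View pics/s6.png

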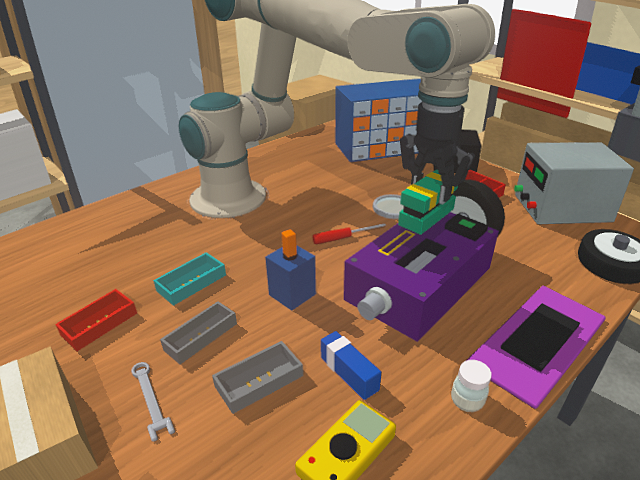

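The pack is held and the force shows its weight of about 7 N. Carrying it over the wide dock and checking.

Run:
```python
from bench import r
from h import *
yaw=np.radians(84.26); D=np.array([.5884,-.3070])
r.goto([*D,.22],quat(yaw)); r.movel([*D,.125],.1)
t=np.array(r.get_tool_pos()); print(t,(t[:2]-D)*1000,r.get_t(),r.get_finger_gap(),r.get_force())
p=r.camera_params("scene"); im=r.snapshot("scene"); cv2.imwrite("pics/s7.png",im)
a=np.radians(-5.74);ex=np.array([np.cos(a),np.sin(a)]);ey=np.array([-ex[1],ex[0]])
k=3.6;x0,y0=190,255;o=np.array([x0-.5,y0-.5])
c=cv2.resize(im[y0:y0+165,x0:x0+200],None,fx=k,fy=k,interpolation=cv2.INTER_CUBIC)
def box(C,w,l,z,col):
    P=np.array([[*(C+u*ex*w/2+v*ey*l/2),z] for u,v in((1,1),(1,-1),(-1,-1),(-1,1))]); cv2.polylines(c,[((proj(p,P)-o)*k).astype(np.int32)],1,col,1)
box(D,.068,.138,.03,(0,255,0)); box(t[:2],.05,.12,t[2]-.064,(0,0,255)); box(t[:2],.05,.12,t[2]+.006,(0,0,255))
cv2.imwrite("pics/s7c.png",c); cv2.imwrite("pics/w7.png",r.snapshot("wrist"))
```

```text
[ 0.58886552 -0.30727336  0.12622734] [ 0.46551869 -0.27335978] 28.3583 0.04901518179815072 [-0.55926704  0.62602009 -6.89931699]
```

View pics/s7c.png

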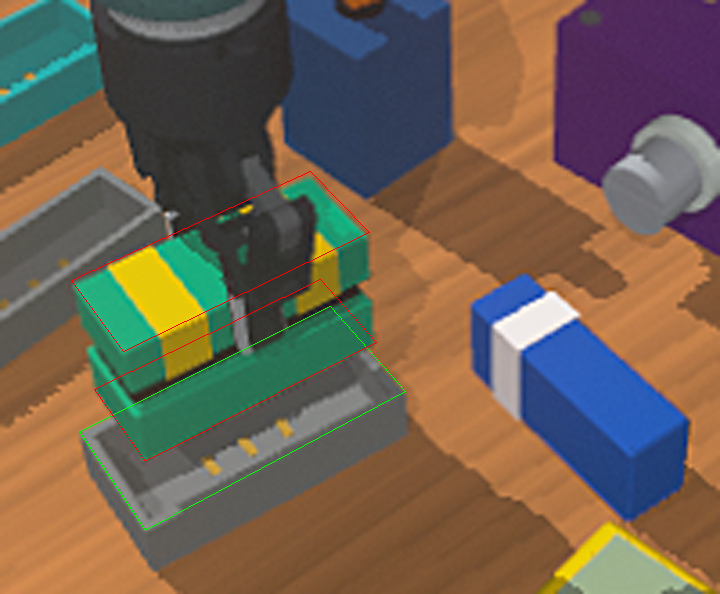

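View pics/w7.png

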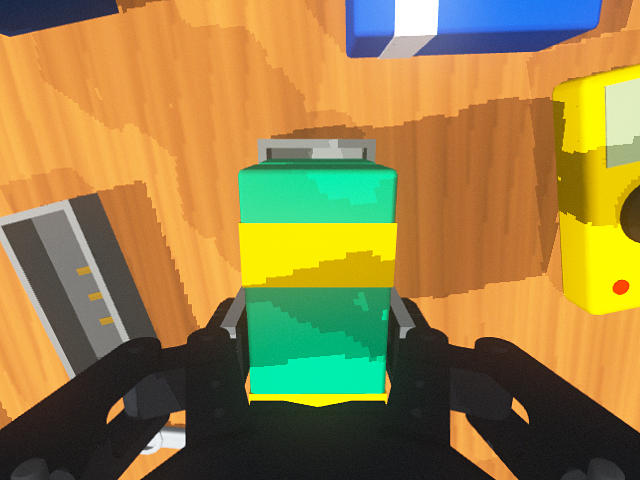

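The predicted outlines match both the pack and the dock. Lowering gently with a force guard.

Run:
```python
from bench import r
from h import *
D=np.array([.5882,-.3069])
h=r.movel([*D,.082],.05,force_limit=8); print(h,r.get_tool_pos(),r.get_force())
if not h:
    h=r.movel([*D,.066],.015,force_limit=5); print(h,r.get_tool_pos(),r.get_force())
print(r.get_t()); cv2.imwrite("pics/s8.png",cv2.resize(r.snapshot("scene")[255:420,190:390],None,fx=3.6,fy=3.6))
```

```text
False [ 0.58846252 -0.30704054  0.08260114] [ 0.55960579 -0.46975842 -5.95380095]
True [ 0.58813576 -0.3068906   0.07037228] [-1.37104016  1.01990717  7.39926246]
30.225
```

View pics/s8.png

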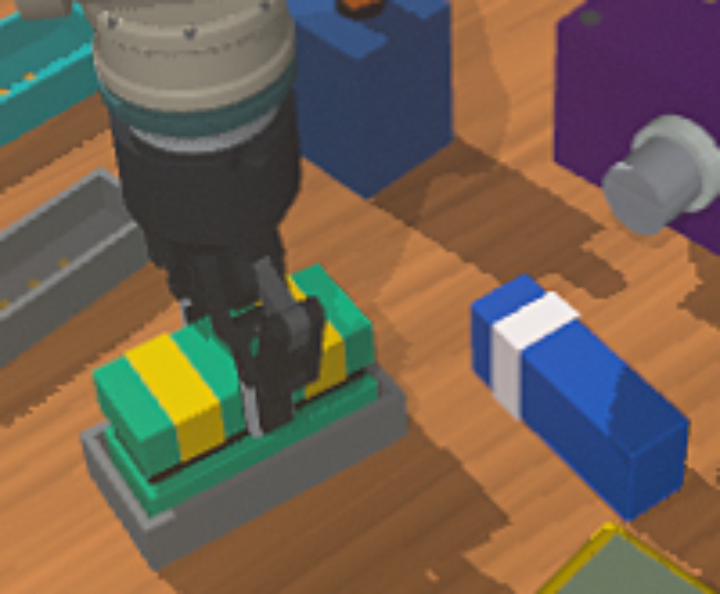

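It touched down at TCP z 0.0704, where the floor predicts 0.070–0.071, so the pack is home. Releasing, retreating and checking.

Run:
```python
from bench import r
from h import *
r.set_gripper(.07); t=r.get_tool_pos()
r.movel([t[0],t[1],.20],.1); r.goto([.50,-.305,.24],quat(0)); print(r.get_t(),r.get_force())
p=r.camera_params("wrist"); a=r.snapshot("wrist"); cv2.imwrite("pics/w9.png",a); cv2.imwrite("pics/s9.png",r.snapshot("scene")); cv2.imwrite("pics/t9.png",r.snapshot("top"))
hsv=cv2.cvtColor(a,cv2.COLOR_BGR2HSV);H,S,V=[hsv[...,i].astype(int) for i in range(3)]
m=((((H>20)&(H<34))|((H>65)&(H<86)))&(S>110)&(V>60)).astype(np.uint8)*255
q=np.zeros_like(m);q[30:185,220:425]=m[30:185,220:425];q=cv2.morphologyEx(q,cv2.MORPH_CLOSE,np.ones((5,5)))
q=cv2.morphologyEx(q,cv2.MORPH_OPEN,np.ones((15,15)))
cv2.imwrite("pics/m9.png",q)
c=max(cv2.findContours(q,0,1)[0],key=cv2.contourArea).reshape(-1,2)
print(cv2.minAreaRect((plane(p,c,.076)[:,:2]*1000).astype(np.float32)))
```

```text
33.35 [-0.43070876  1.29857352  0.33938781]
((587.7555541992188, -307.2313232421875), (119.12190246582031, 51.459163665771484), 84.28154754638672)
```

View pics/w9.png

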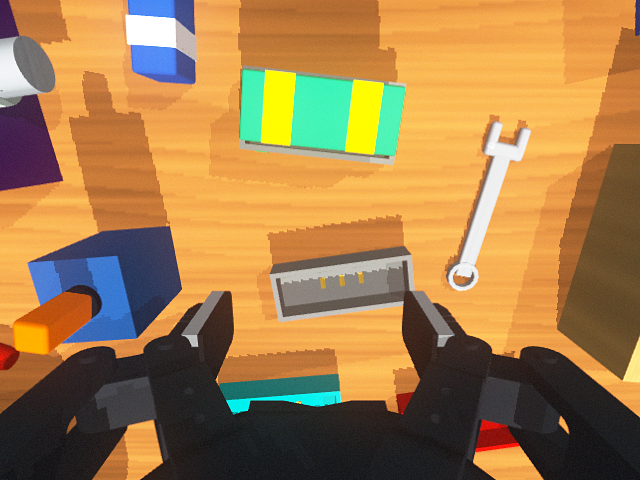

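View pics/s9.png

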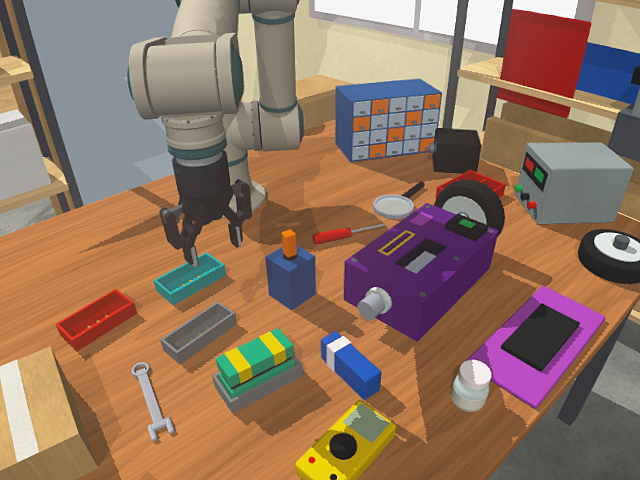

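View pics/t9.png

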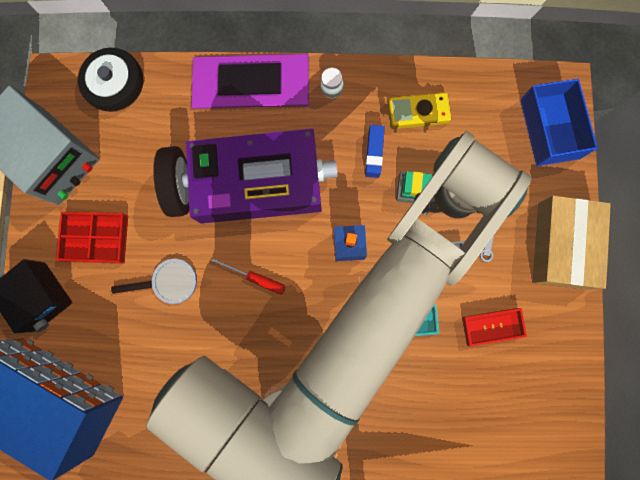

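The pack's centre measures (587.8, -307.2) mm, against the dock's (588.4, -307.0). Its top measures 51x119 mm at z 0.076, so it is level and home. The rod is upright in its stand, the bystanders look unmoved, and the gripper is clear. Handing in.

```bash
python3 -c "
from bench import r
print(r.finish_job(), r.get_t())"
```

```text
the job is handed in; nothing more can be done
the job is handed in; nothing more can be done
```

The job is done and handed in, about 33 s into the 72 s limit; no verdict is reported back.

**What I did:** I took the rod from its stand and felt the latch tab 7 mm off the slot's centre towards the wheel. I pressed it about 10 mm, with roughly 5 N of upward force on the tool, and the pack popped up. I then put the rod back and set the pack in the wide grey dock.

**Last checks:**
- **Pack:** its centre is within about 1 mm of the dock's centre and 0.02° off in yaw. It touched down at the height the dock's floor predicts, and its top measured 51 x 119 mm at the height expected when fully home.
- **Rod:** its flange touched the stand within 0.5 mm of the height at which I gripped it, and it looks upright.
- **Bystanders and gripper:** the bystanders look unmoved in the pictures (judged by eye, not measured; the arm partly hid the spanner from above). The gripper is clear of everything.

**Disagreement:** the first top-view position of the wide dock was about 4 mm off the wrist-camera one. I used the wrist value because its measured sizes matched the dock exactly. While pressing the tab there was also about 4 N of sideways force that I didn't trace, well under the 45 N limit. No check failed.

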